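Take the developed tile out of the fuming tank

TASK

The print tile in the fuming tank is done. Slide the tank's cover right open, lift the tile off the wire rack inside and stand it in the middle of the inspection easel, lower edge down behind the lip and leaning flat against the back - set it down, don't drop it or bang it - then slide the cover fully shut again. Don't disturb the jars, the brush, the magnifier and the other things on the bench.

Things in the scene. Friction and masses are not known exactly. Their poses are not given: they have to be found in the camera images.
- tank: Fixed fuming tank, 154 (x) x 316 (y) x 125 mm high. Origin: centre of its underside on the bench; z up. The clear well is the +y end: inside 136 (x) x 130 mm (y), centred at y +85, floor 16 mm and rim 120.5 mm above the bench, walls 5 mm. White control housing at the -y end (y -155 to +14), top 120 mm. Guide beads along both long sides carry the cover. Stands right or left of the easel.
- cover (a joint): Tank's flat clear cover, 154 x 138 x 4 mm, hooked over guide beads and sliding along the tank's y. Value in m: 0 = fully shut at its stop; grows as the cover moves to the tank's -y, over the control housing; 0.140 = fully open, the well quite clear. Starts shut or up to 25 mm ajar, stays where it is left, needs about 2 to 3 N to slide.
- cover_handle (a point): Middle of the upright aluminium grip fin on the cover: 70 mm long (x), 10 mm thick (y, the sliding direction), from the cover's top face (125 mm above the bench) up to 152 mm; this point is 141 mm above the bench. Its foot, 3 mm thick, reaches 13 mm either side in y. Axes as the tank (at yaw 0: x away from the robot). Travels with the cover.
- rack: Steel wire rack fixed in the well. Tilted frame: z up along the leaning tile, 0.45 rad (26 deg) from vertical, top to the tank's -x; y = tank y; x square to the tile, forwards and up. Origin: under the middle of the tile's lower edge; in the tank x 43.5, y 85, z 27 mm. Two 5 mm back wires (y +-32) reach z = 62, the tile's upper 38 mm is free on both faces; in front 9 mm high lips at x +9 mm.
- tile_center (a point): Centre of the tile: white glazed ceramic, 100 x 100 x 6 mm, 0.11 to 0.19 kg, loose, grey prints on its face. x its normal, y across, z up its face. At the start it leans on the rack, axes as the rack's, centre 50 mm up the rack's z and up to 8 mm off in y. Its top edge is then 118 mm above the bench, about 66 mm (level) from the well's -x wall.
- easel: Inspection easel, fixed, does not move: dark steel base 120 (x) x 130 (y) x 8 mm with a bent aluminium rest on it. Origin at the centre of the underside, on the bench; z up.
- easel_rest: Easel's aluminium rest. Tilted frame: z up along its back, 0.45 rad from vertical, top to the easel's -x; y = easel y; x square to the back, forwards and up. Origin on the ledge (plane z = 0) where the middle of the tile's lower edge belongs, 30 mm above the bench. Back: face at x = -3 mm, 96 mm wide, up to z = 60 mm. Lip: 10 mm high, inner face at x = +9 mm, so the slot is 12 mm wide.
- jar1: Bystander: black powder jar, 55 mm across, 58 mm high, upright beside the easel. Origin: centre of its underside.
- jar2: Bystander: the same kind of jar, beyond the control housing of the tank.
- jar3: Bystander: the same kind of jar, in the middle, on the far side.
- spare_tile: Bystander: another tile 100 x 100 x 6 mm lying flat on the bench beyond the tank. Origin: centre of its underside.
- magnifier: Bystander: hand magnifier lying beyond the easel, lens 72 mm across, overall 170 mm long, 13 mm high. Origin under the lens.
- brush: Bystander: powder brush with red handle, 170 mm long, 17 mm thick, lying between the robot and the tank. Origin under it near the middle.
- jar_cap: Bystander: black jar cap lying beside the easel, 55 mm across, 13 mm high.

How it is judged:
On the way, in this order (a step that is already met when the one before it is completed fails the run):
1. the cover is slid open, clear of the well (value of joint cover above 0.12 m), for 0.1 s.
2. the tile stands on the easel (x of tile_center in the frame of easel_rest between -0.003 and 0.004 m and y of tile_center in the frame of easel_rest between -0.02 and 0.02 m and z of tile_center in the frame of easel_rest between 0.046 and 0.054 m and angle between the x axis of tile_center and the x axis of easel_rest, either way round below 0.08 rad), for 0.2 s.
At the end, for the whole second after the job is handed in: The tile stands at rest on the easel: lower edge on the ledge behind the lip (centre within 4 mm of 50 mm up the rest, within 20 mm of its middle sideways), flat against the back (within 4 mm and about 4.5 degrees), released; and the tank's cover is shut to within 4 mm (all of step 2 and value of joint cover below 0.004 m and linear speed of tile below 0.02 m/s and velocity of joint cover below 0.01 m/s and contact force between the fingers and tile below 0.1 N); the robot touches nothing.
It fails at once if a bystander on the bench is pushed more than 30 mm (distance of any of jar1, jar2, jar3, spare_tile, magnifier, brush, jar_cap from where it was at the start of the episode above 0.03 m).
It fails at once if the tile is dropped: loose from the fingers it moves faster than 0.3 m/s (contact force between the fingers and tile below 0.05 N and linear speed of tile above 0.3 m/s).
It fails at once if the tile is banged on the easel with more than 80 N (contact force between tile and easel above 80 N).
It also fails if it takes over 66 s, if anything falls off the work surface, if the arm or the gripper's body presses on something with over 40 N, if the wrist force passes 120 N, or if a joint passes its speed limit or range.

ROBOT

A 6-joint arm with a two-finger parallel gripper is mounted at the origin on the work surface. World frame = base frame: x ahead of the robot, y to its left, z up, the work surface at z = 0. Lengths are in m, angles in rad, forces in N, time in s.
With the tool pointing down it reaches from about 0.375 to 0.825 m from the base axis. Payload 5.5 kg.
Tool frame: the origin (TCP) lies where the fingers leave the gripper's body, on its centre line; the fingertips stand 73 mm ahead of it and the grasp point (between the pads) lies 54 mm ahead of it; z points along the fingers, y is the direction in which the jaws open and shut (so a half turn about z gives the same grasp; the last joint's range is limited). The gripper opens to 85 mm and grips with 20 to 120 N. Pads are 22 mm wide; open, the fingers measure 114 mm over their backs; the gripper's body (76 mm by 85 mm) begins 54 mm behind the grasp point. The pads swing forward as they close: fully open they stand 13 mm farther back than shut.
Start: joints at [-1.105, 0.314, -0.047, 1.21, 0, 1.571], TCP at [0.269, -0.536, 0.304] pointing down, gripper open.
Joint ranges: [-2.67, 2.67], [-0.69, 1.73], [-1.03, 1.25], [-2.08, 2.16], [-1.42, 1.45], [-3.14, 3.14]. Speed limits (rad/s): [2.39, 2.39, 3.01, 3.14, 3.14, 3.14].

INTERFACE

Orientations are given as [roll, pitch, yaw] about the fixed x, y, z axes, in that order (R = Rz(yaw) Ry(pitch) Rx(roll)).
In Python, from bench import manip gives the robot as it stands. The module is installed in compiled form; this text tells all that it offers. Calls block until the motion is done:
- manip.goto(position, orientation): joint-space move of the TCP to a pose.
- manip.move_l(position, attitude=None, rate=0.15, until_force=None): straight line of the TCP; attitude=None keeps the orientation; rate is the mean speed in m/s. With until_force (N) it stops when the force on the tool has changed by that much, and returns True; else False.
- manip.move_j(angles): joint-space move.
- manip.gripper_open() and manip.gripper_close(squeeze=None): open the fingers fully, or close them until they stop; squeeze is the grip in N (None keeps the last).
- manip.pause(seconds).
- manip.inverse_kinematics(position, orientation): joint angles nearest the present ones, or None.
- manip.read_camera(name): name is "scene" or "side" or "wrist"; returns (picture, depth): 480x640x3 uint8, red, green, blue; 480x640 float32, m along the optical axis (not along the pixel's ray), 0 where there is no reading.
- manip.camera_info(name): a dict with "fx", "fy", "cx", "cy" (pixels), "R" (3x3) and "t" (3): a world point X has camera coordinates R X + t; the wrist camera has in their place "T_tool_cam" (4x4, takes a point from camera to tool coordinates, whose origin is the TCP and whose axes are the flange's). Camera axes: x right, y down, z forward; pixel columns grow to the right and rows downward; lengths in m; the calibration is good to about 2 mm. A picture is of the moment at which its call begins: read the wrist's pose just before it. camera_info takes no time and is no camera call.
A pose or a line that the arm cannot do raises manip.MotionError and nothing moves.
- manip.close_job(): hands the job in, once; it reports no verdict.
Trained networks look in the newest picture that a camera, given by its name, has taken for a name from the list of things; names that differ only in an ending like _2 or _b are one class to them, and where a whole thing is asked for, a point or a joint stands for the part that bears it (a point fixed in the world has none). Each returns a list of dicts, best first, with "conf" (0 to 1); they miss things now and then, are a little off and sometimes report something else, mostly with a low value. They report only what shows in the picture. A call takes as long as a camera call.
- manip.recognise(name, camera): "extent" ([left, top, right, bottom] in pixels, round what is visible of it).
- manip.regions_of(name, camera): "pixels" (480x640 bool, what is visible of it) and "extent" ([left, top, right, bottom] in pixels, round what is visible of it).
Readings, each from a call of its own:
- manip.get_time_s(): time.
- manip.get_joints(): joint angles.
- manip.get_dq(): joint speeds.
- manip.get_effort(): joint torques, N m.
- manip.get_ee_pos(): TCP position.
- manip.get_tool_rot(): TCP orientation.
- manip.get_force(): force on the tool from outside, world axes, zero at the start.
- manip.get_moment(): the same for the moment, N m.
- manip.get_opening(): finger opening in m.
Only numpy, scipy, OpenCV 4.12 (cv2) and the standard library are available. Lean on these libraries where they do the work, as an engineer would, in place of code of your own. Each camera call takes 0.05 s, during which the arm holds its last target.

## Working session

There is one attempt and no reset: what is moved stays moved. The work goes in short steps, each a Python script; the robot and the scene stay as the last script left them, time stands still between calls to the robot, and variables do not carry over. Pictures are saved under pics/ and viewed, and the job is handed in when it is done.

```bash
mkdir -p pics; ls
cat > a.py <<'E'
from bench import manip
import cv2, numpy as np
for c in ("scene","side","wrist"):
    p,d=manip.read_camera(c)
    cv2.imwrite(f"pics/0_{c}.png",p[:,:,::-1]); np.save(f"pics/0_{c}_d.npy",d)
    i=manip.camera_info(c); print(c,{k:np.round(v,4).tolist() for k,v in i.items()})
print(manip.get_time_s(),manip.get_ee_pos(),manip.get_tool_rot(),manip.get_force())
E
python3 a.py
```

```text
pics
scene {'fx': 602.484, 'fy': 602.484, 'cx': 314.5832, 'cy': 239.9753, 'R': [[-0.835, 0.55, -0.0161], [0.4788, 0.712, -0.5136], [-0.2711, -0.4366, -0.8578]], 't': [0.4801, -0.2236, 1.3987]}
side {'fx': 476.4423, 'fy': 476.4423, 'cx': 312.956, 'cy': 239.1617, 'R': [[-0.9172, -0.3979, 0.021], [-0.2958, 0.6446, -0.705], [0.267, -0.6528, -0.7089]], 't': [0.5542, 0.2236, 0.9843]}
wrist {'fx': 337.5923, 'fy': 337.5923, 'cx': 321.0616, 'cy': 239.8682, 'T_tool_cam': [[0.0, -0.9538, -0.3003, 0.0783], [1.0, 0.0001, -0.0003, -0.0001], [0.0003, -0.3003, 0.9538, -0.0695], [0.0, 0.0, 0.0, 1.0]]}
0.15 [ 0.26931908 -0.53577223  0.30323382] [-3.14028003e+00  1.45723161e-05  4.65783241e-01] [-0.67932829  0.09421509  0.19988837]
```

View pics/0_scene.png

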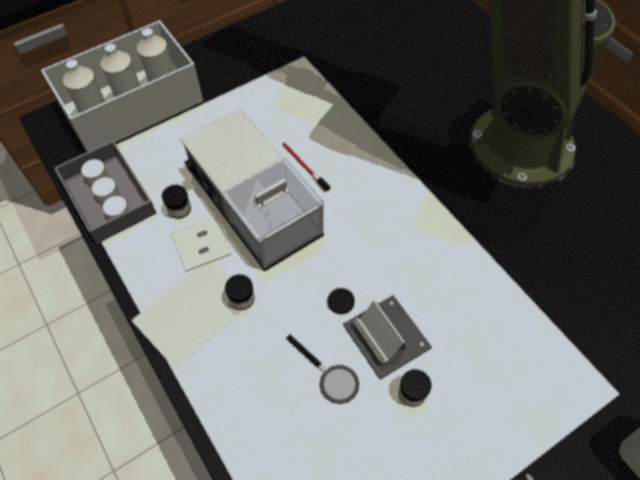

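View pics/0_side.png

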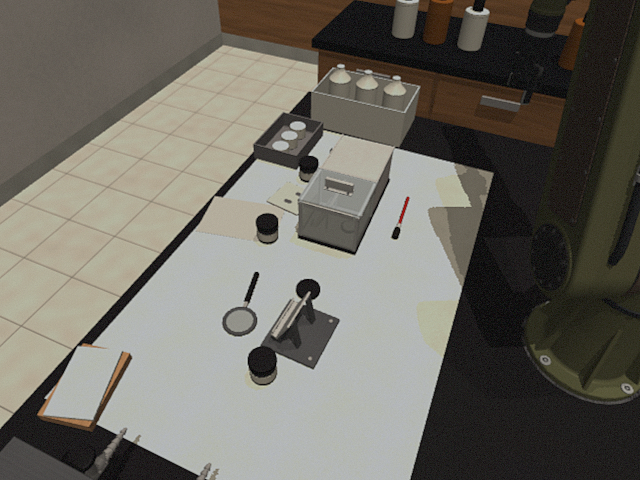

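View pics/0_wrist.png

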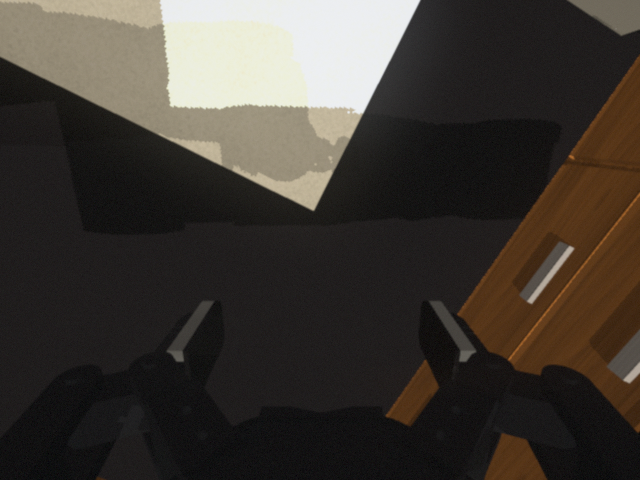

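The scene view shows the tank at about (255,190) with the cover handle at (270,190). The easel is at (388,335), and the jar cap (341,300) and jar1 (415,387) are beside it. Next I'll measure poses using the masks and depth.

```bash
cat > h.py <<'E'
from bench import manip
import cv2, numpy as np
def cloud(c,d,info=None):
    i=manip.camera_info(c); v,u=np.mgrid[0:480,0:640]
    X=np.stack([(u-i['cx'])/i['fx']*d,(v-i['cy'])/i['fy']*d,d],-1)
    if c=='wrist':
        from scipy.spatial.transform import Rotation as Ro
        p=np.array(manip.get_ee_pos());R=Ro.from_euler('xyz',manip.get_tool_rot()).as_matrix()
        T=np.array(i['T_tool_cam']); return (X@T[:3,:3].T+T[:3,3])@R.T+p
    return (X-np.array(i['t']))@np.array(i['R'])
E
cat > b.py <<'E'
from h import *
np.set_printoptions(precision=4,suppress=True)
for c in ("scene","side"):
    p,d=manip.read_camera(c); W=cloud(c,d); np.save(f"pics/W_{c}.npy",W)
    for n in ("tank","cover_handle","easel","easel_rest","tile_center","jar_cap","jar1","magnifier","brush"):
        for r in manip.regions_of(n,c)[:4 if n[:3]=='jar' else 2]:
            m=r['pixels']&(d>0); P=W[m]
            np.save(f"pics/m_{c}_{n}_{int(r['conf']*100)}.npy",r['pixels'])
            print(c,n,round(r['conf'],2),np.array(r['extent']).astype(int).tolist(),m.sum(),np.median(P,0),np.percentile(P,2,axis=0),np.percentile(P,98,axis=0))
E
python3 b.py; ls pics
```

```text
scene tank 0.69 [182, 105, 320, 272] 12834 [ 0.6103 -0.1584  0.1201] [ 0.5237 -0.3474  0.0082] [ 0.6765 -0.0462  0.1385]
scene cover_handle 0.94 [219, 155, 320, 240] 4737 [ 0.6017 -0.1165  0.1249] [ 0.5227 -0.189   0.1184] [ 0.6722 -0.0535  0.1505]
scene easel 0.55 [287, 332, 357, 401] 1546 [0.6824 0.2274 0.0074] [0.6418 0.1125 0.0022] [0.7085 0.2666 0.0139]
scene easel_rest 0.61 [354, 298, 403, 360] 1659 [0.5671 0.2073 0.0478] [0.5446 0.1587 0.0104] [0.5917 0.2524 0.0821]
scene jar_cap 0.88 [325, 285, 352, 311] 599 [0.5792 0.1    0.0121] [0.5539 0.0738 0.0023] [0.6037 0.124  0.0165]
scene jar1 0.92 [223, 275, 257, 309] 860 [ 0.7407 -0.0082  0.0561] [ 0.7147 -0.041   0.0013] [0.7636 0.0085 0.0614]
scene jar1 0.66 [396, 370, 432, 405] 961 [0.579  0.3245 0.0565] [0.5496 0.2977 0.011 ] [0.5995 0.3468 0.061 ]
scene jar1 0.6 [160, 183, 190, 219] 796 [ 0.7462 -0.2695  0.0548] [ 0.7196 -0.308   0.0012] [ 0.7694 -0.2554  0.0617]
scene magnifier 0.7 [288, 331, 357, 403] 1603 [0.6833 0.2267 0.0073] [0.6436 0.1123 0.0012] [0.709  0.2667 0.0139]
scene brush 0.7 [282, 138, 329, 190] 253 [ 0.454  
[... 1077 characters left out ...]
6394 0.115  0.0021] [0.7051 0.2694 0.0134]
side brush 0.61 [391, 197, 408, 239] 203 [ 0.4501 -0.2035  0.0092] [ 0.4398 -0.3011  0.0001] [ 0.4599 -0.1388  0.0194]
0_scene.png
0_scene_d.npy
0_side.png
0_side_d.npy
0_wrist.png
0_wrist_d.npy
W_scene.npy
W_side.npy
m_scene_brush_70.npy
m_scene_cover_handle_94.npy
m_scene_easel_55.npy
m_scene_easel_rest_61.npy
m_scene_jar1_60.npy
m_scene_jar1_66.npy
m_scene_jar1_92.npy
m_scene_jar_cap_88.npy
m_scene_magnifier_70.npy
m_scene_tank_69.npy
m_side_brush_61.npy
m_side_cover_handle_95.npy
m_side_easel_rest_83.npy
m_side_jar1_87.npy
m_side_jar1_91.npy
m_side_jar1_92.npy
m_side_jar_cap_57.npy
m_side_jar_cap_64.npy
m_side_magnifier_69.npy
m_side_tank_87.npy
```

```bash
cat > c.py <<'E'
import numpy as np,cv2
np.set_printoptions(precision=4,suppress=True)
def rect(P,lab,n=0):
    r=cv2.minAreaRect((P[:,:2]*1000).astype(np.float32)); print(lab,len(P),r)
for c,cv_,tk,er in (("scene",94,69,61),("side",95,87,83)):
    W=np.load(f"pics/W_{c}.npy")
    m=np.load(f"pics/m_{c}_tank_{tk}.npy")
    mc=np.load(f"pics/m_{c}_cover_handle_{cv_}.npy")
    P=W[m|mc]; rect(P[(P[:,2]>.114)&(P[:,2]<.124)&(P[:,1]<-.2)],c+" housing")
    P=W[mc]; rect(P[(P[:,2]>.119)&(P[:,2]<.1275)],c+" cover")
    F=P[P[:,2]>.147]; rect(F,c+" handletop"); print(np.median(F,0))
    # all points with z in band, tank outline
    P=W.reshape(-1,3); Q=P[(P[:,2]>.112)&(P[:,2]<.13)&(P[:,0]>.45)&(P[:,0]<.75)&(P[:,1]<0)&(P[:,1]>-.45)]; rect(Q,c+" outline")
    # easel base & rest
    E=P[(P[:,0]>.44)&(P[:,0]<.68)&(P[:,1]>.11)&(P[:,1]<.30)]
    rt=E[(E[:,2]>.022)&(E[:,2]<.1)]
    print(c,'rest pts',len(rt),rt.min(0),rt.max(0))
    for z0 in np.arange(.025,.095,.01):
        s=rt[(rt[:,2]>=z0)&(rt[:,2]<z0+.01)]; 
        if len(s)>5: print(round(z0,3),len(s),np.percentile(s[:,0],[3,25,50,75,97]),np.percentile(s[:,1],[1,50,99]))
E
python3 c.py; python3 -c "
import cv2
for c,b in(('scene',(320,260,450,420)),('side',(210,250,360,400))):
    i=cv2.imread(f'pics/0_{c}.png')[b[1]:b[3],b[0]:b[2]];cv2.imwrite(f'pics/1_{c}.png',cv2.resize(i,None,fx=3.7,fy=3.7,interpolation=2))"
```

```text
scene housing 4207 ((599.9036865234375, -279.513916015625), (151.92599487304688, 162.43682861328125), 1.6008057594299316)
scene cover 3900 ((595.3259887695312, -123.9360122680664), (156.80555725097656, 146.3782196044922), 1.6479452848434448)
scene handletop 195 ((750.734619140625, 176.4618377685547), (710.1666259765625, 61.69377136230469), 62.54368591308594)
[ 0.601  -0.1193  0.151 ]
scene outline 9124 ((597.5665283203125, -202.2176055908203), (156.8134307861328, 320.1099853515625), 1.6386164426803589)
scene rest pts 1682 [0.5378 0.1562 0.023 ] [0.5945 0.2999 0.0856]
0.025 292 [0.5715 0.5758 0.5782 0.5893 0.5929] [0.1574 0.2088 0.2524]
0.035 414 [0.5679 0.5717 0.5769 0.5879 0.5914] [0.1583 0.2054 0.2528]
0.045 236 [0.5615 0.5651 0.5671 0.5688 0.5871] [0.16   0.2094 0.2962]
0.055 252 [0.5577 0.5607 0.5626 0.5648 0.5818] [0.1586 0.219  0.2999]
0.065 216 [0.5522 0.5556 0.5572 0.5588 0.5617] [0.1588 0.2075 0.2531]
0.075 268 [0.5446 0.5492 0.5517 0.5537 0.5565] [0.1596 0.2082 0.2535]
side housing 1984 ((598.4117431640625, -278.4937744140625), (152.13169860839844, 157.8928985595703), 0.820
[... 177 characters left out ...]
80999755859375), (66.01176452636719, 898.9536743164062), 20.70166015625)
[ 0.5898 -0.1172  0.1514]
side outline 4623 ((596.3167724609375, -201.5737762451172), (155.6666259765625, 323.7049255371094), 1.5243664979934692)
side rest pts 894 [0.5303 0.158  0.0221] [0.5922 0.2998 0.0861]
0.025 297 [0.5322 0.5757 0.5793 0.5827 0.5874] [0.1596 0.2119 0.2542]
0.035 135 [0.5339 0.5384 0.5718 0.5838 0.588 ] [0.16   0.2158 0.2552]
0.045 90 [0.5346 0.5374 0.5415 0.5656 0.5835] [0.1618 0.2159 0.2543]
0.055 107 [0.5372 0.5401 0.5589 0.5627 0.5799] [0.1639 0.2392 0.2998]
0.065 81 [0.5384 0.5412 0.5436 0.555  0.5585] [0.163  0.2229 0.2562]
0.075 156 [0.5411 0.545  0.5474 0.5491 0.5531] [0.1617 0.2128 0.2549]
```

View pics/1_scene.png

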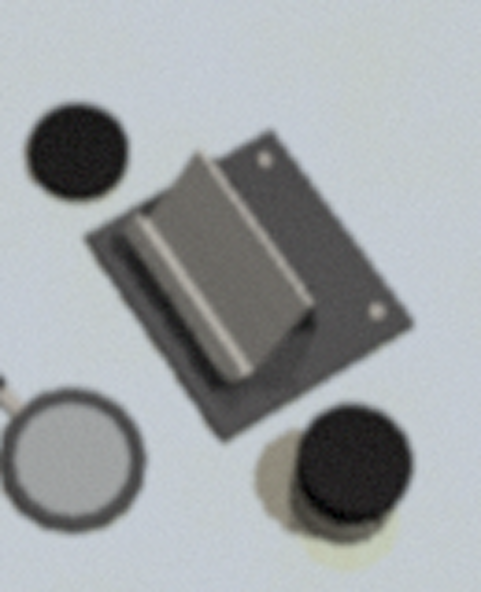

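View pics/1_side.png

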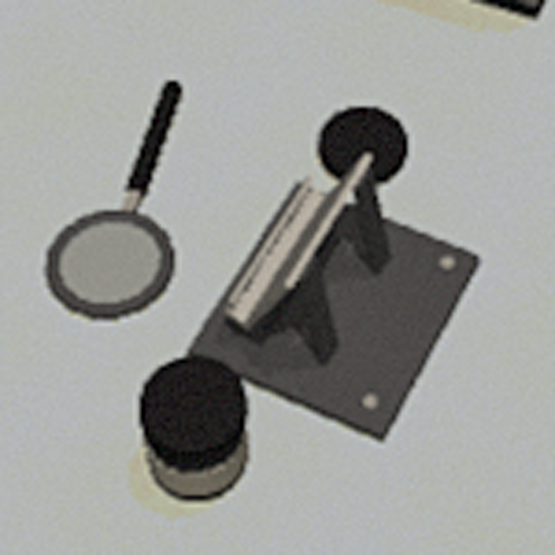

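Both views agree: the tank centre is near (0.597,-0.202) with yaw around 0.027, and the handle is at (0.595,-0.118) with its top at 0.151. The easel faces away from the robot and its rest origin is near (0.580,0.207). I'll fit the easel yaw and handle axis next, and check the IK.

```bash
cat > d.py <<'E'
from h import *
from scipy.spatial.transform import Rotation as Ro
np.set_printoptions(precision=4,suppress=True)
for c in ("scene","side"):
    W=np.load(f"pics/W_{c}.npy").reshape(-1,3)
    E=W[(W[:,0]>.54)&(W[:,0]<.575)&(W[:,1]>.165)&(W[:,1]<.248)&(W[:,2]>.047)&(W[:,2]<.082)]
    n0=np.array([np.cos(.45),0,np.sin(.45)])
    for it in range(4):
        r=(E-[.58,.207,.03])@n0; k=abs(r-np.median(r))<.002; E=E[k]
        q=E-E.mean(0); n0=np.linalg.svd(q,full_matrices=False)[2][2]; n0*=np.sign(n0[0])
    print(c,len(E),"normal",n0,"tilt",np.arcsin(n0[2]),"yaw",np.arctan2(n0[1],n0[0]),E.mean(0))
    B=W[(W[:,2]>.003)&(W[:,2]<.012)&(W[:,0]>.5)&(W[:,0]<.66)&(W[:,1]>.135)&(W[:,1]<.28)]
    print('base',cv2.minAreaRect((B[:,:2]*1000).astype(np.float32)))
    H=W[(W[:,2]>.146)&(W[:,2]<.157)&(W[:,0]>.55)&(W[:,0]<.65)&(W[:,1]>-.15)&(W[:,1]<-.09)]
    print('handle',H.mean(0),cv2.minAreaRect((H[:,:2]*1000).astype(np.float32)))
def tiltrot(yaw,flip=0):
    R=(Ro.from_euler('z',yaw)*Ro.from_euler('y',-.45)).as_matrix()
    x,y,z=R.T; s=-1 if flip else 1
    return Ro.from_matrix(np.stack([s*y,s*x,-z],1)).as_euler('xyz')
for f in (0,1):
    e=tiltrot(.0,f); print(f,e,Ro.from_euler('xyz',e).as_matrix()[:,1])
    for p in ((.55,-.117,.15),(.50,-.117,.27),(.49,.207,.18),(.47,.207,.25)):
        print(p,manip.inverse_kinematics(list(p),list(e)))
print(manip.inverse_kinematics([.595,-.118,.22],[np.pi,0,.027]),manip.inverse_kinematics([.595,-.268,.22],[np.pi,0,.027]))
E
python3 d.py
```

```text
scene 484 normal [ 0.8987 -0.0239  0.438 ] tilt 0.45338487947693873 yaw -0.026572812249048366 [0.5595 0.2065 0.0651]
base ((580.031982421875, 208.00990295410156), (143.74075317382812, 159.7979278564453), 89.98286437988281)
handle [ 0.597  -0.1201  0.1504] ((595.6587524414062, -121.32128143310547), (69.64872741699219, 14.368141174316406), 4.608419895172119)
side 56 normal [0.8713 0.0013 0.4908] tilt 0.512966580684933 yaw 0.0014667983173402284 [0.5496 0.2046 0.0766]
base ((580.0667724609375, 207.72235107421875), (159.88937377929688, 144.27491760253906), 0.07332739979028702)
handle [ 0.5931 -0.1179  0.1505] ((593.2861938476562, -118.91142272949219), (67.75065612792969, 14.12756633758545), 1.9006932973861694)
0 [2.6916 0.     1.5708] [ 0.9004 -0.      0.435 ]
(0.55, -0.117, 0.15) [-0.2612  0.1218 -0.7783  0.234   0.1126  1.3346]
(0.5, -0.117, 0.27) [-0.2931 -0.1174 -0.6978  0.5573  0.126   1.3054]
(0.49, 0.207, 0.18) [ 0.5014  0.0421 -0.7754  0.3526 -0.2106  2.0293]
(0.47, 0.207, 0.25) [ 0.5247 -0.0746 -0.7047  0.5448 -0.2196  2.0512]
1 [-2.6916  0.     -1.5708] [-0.9004 -0.     -0.435 ]
(0.55, -0.117, 0.15) [-0.2612  0.1218 -0.7783  0.234   0.1126 -1.807 ]
(0.5, -0.117, 0.27) [-0.2931 -0.1174 -0.6978  0.5573  0.126  -1.8362]
(0.49, 0.207, 0.18) [ 0.5014  0.0421 -0.7754  0.3526 -0.2106 -1.1123]
(0.47, 0.207, 0.25) [ 0.5247 -0.0746 -0.7047  0.5448 -0.2196 -1.0904]
[-0.1958  0.3696 -0.1634  1.0378  0.      2.9188] [-0.4232  0.4529 -0.0389  1.079   0.      2.6914]
```

```bash
cat > e.py <<'E'
from h import *
np.set_printoptions(precision=4,suppress=True)
Y=.027;o=[np.pi,0,Y]
hx,hy=.595,-.1195
manip.goto([hx,hy,.27],o); print(manip.get_time_s(),manip.get_joints())
p,d=manip.read_camera("wrist"); cv2.imwrite("pics/2_wrist.png",p[:,:,::-1]); W=cloud("wrist",d); np.save("pics/W_wrist1.npy",W)
W=W.reshape(-1,3)
H=W[(W[:,2]>.145)&(W[:,2]<.158)&(W[:,0]>.54)&(W[:,0]<.65)&(W[:,1]>-.15)&(W[:,1]<-.09)]
print('handle',len(H),H.mean(0) if len(H) else 0,cv2.minAreaRect((H[:,:2]*1000).astype(np.float32)) if len(H) else 0)
E
python3 e.py
```

```text
3.0667 [-0.1994  0.3408 -0.0868  1.143  -0.0003  2.9161]
handle 1761 [ 0.6    -0.1212  0.151 ] ((597.5540771484375, -121.28790283203125), (69.34764862060547, 9.986105918884277), 1.7551608085632324)
```

View pics/2_wrist.png

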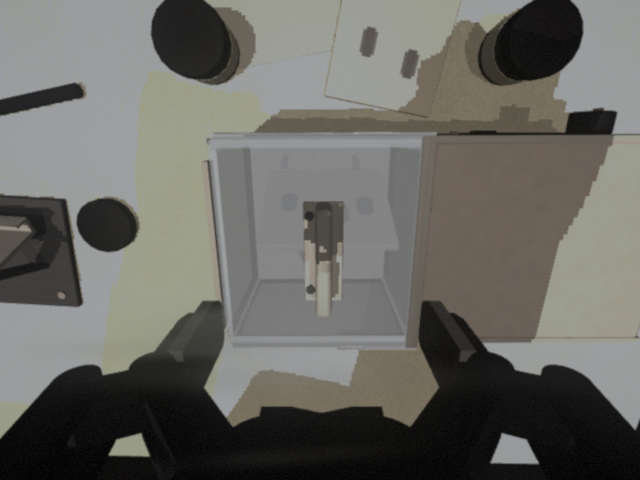

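The wrist view shows the handle at (322,258), between the open fingers. It measures (0.5975,-0.1213), yaw 0.03, which agrees with the other cameras. Next: grip the fin and slide the cover open.

```bash
cat > f.py <<'E'
from h import *
np.set_printoptions(precision=4,suppress=True)
Y=.029;o=[np.pi,0,Y]
hx,hy=.597,-.1208
print(manip.move_l([hx,hy,.212],o,rate=.12,until_force=8))
manip.gripper_close(30); print('open',manip.get_opening(),manip.get_force())
s=np.array([np.sin(Y),-np.cos(Y),0])
p0=np.array(manip.get_ee_pos())
r=manip.move_l((p0+s*.16).tolist(),None,rate=.06,until_force=14)
p=np.array(manip.get_ee_pos()); print(r,p0,p,(p-p0)@s,manip.get_force(),manip.get_opening(),manip.get_time_s())
p_,d=manip.read_camera("scene"); cv2.imwrite("pics/3_scene.png",p_[:,:,::-1])
E
python3 f.py
```

```text
False
open 0.008864718901896313 [-0.8675 -0.5469  2.2279]
True [ 0.5971 -0.1208  0.2123] [ 0.6011 -0.2596  0.2123] 0.1388269601425245 [-0.0846  2.3346  3.7466] 0.00898857593229653 6.4667
```

View pics/3_scene.png

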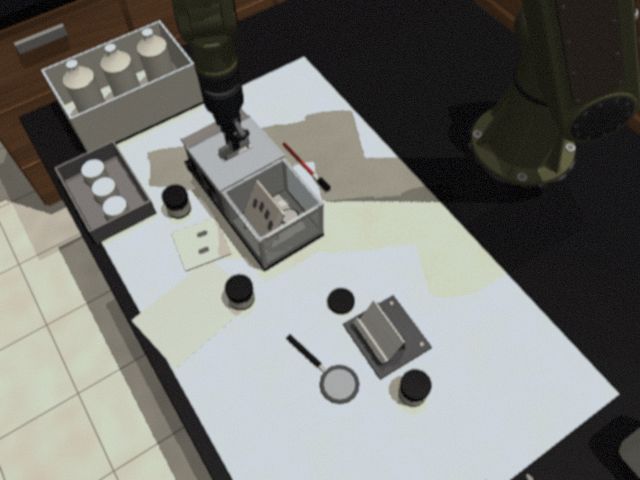

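The scene view shows the cover over the housing (handle near 235,140) and the tile visible in the open well near (263,205). The cover travelled 139 mm to its stop. Next: release it and look at the tile with the wrist camera.

```bash
cat > g.py <<'E'
from h import *
np.set_printoptions(precision=4,suppress=True)
manip.gripper_open(); p=np.array(manip.get_ee_pos())
manip.move_l((p+[0,0,.09]).tolist(),None,rate=.2)
manip.goto([.57,-.117,.32],[np.pi,0,.029])
n0=np.array([np.cos(.45),0,np.sin(.45)])
for c in ("wrist","scene"):
    p,d=manip.read_camera(c); cv2.imwrite(f"pics/4_{c}.png",p[:,:,::-1]); W=cloud(c,d); np.save(f"pics/W4_{c}.npy",W)
    for r in manip.regions_of("tile_center",c)[:3]:
        m=r['pixels']&(d>0);P=W[m]
        print(c,round(r['conf'],2),np.array(r['extent']).astype(int),m.sum(),np.median(P,0),np.percentile(P,1,axis=0),np.percentile(P,99,axis=0))
        np.save(f"pics/m4_{c}_{int(100*r['conf'])}.npy",m)
print(manip.get_time_s(),manip.get_joints())
E
python3 g.py
```

```text
wrist 0.7 [270 137 392 203] 7077 [ 0.6158 -0.1243  0.0841] [ 0.5772 -0.1735  0.0151] [ 0.643  -0.0747  0.1178]
wrist 0.68 [290 124 363 139] 137 [ 0.6489 -0.1477  0.0355] [ 0.6423 -0.1526  0.0155] [ 0.6549 -0.0839  0.0432]
scene 0.72 [242 179 283 239] 1391 [ 0.6148 -0.127   0.0824] [ 0.5687 -0.1844  0.0222] [ 0.6417 -0.0741  0.1194]
scene 0.68 [182 113 283 190] 4125 [ 0.6057 -0.2532  0.1249] [ 0.5245 -0.329   0.1101] [ 0.6772 -0.189   0.1523]
8.675 [-0.204   0.2751 -0.064   1.2328 -0.0002  2.91  ]
```

View pics/4_wrist.png

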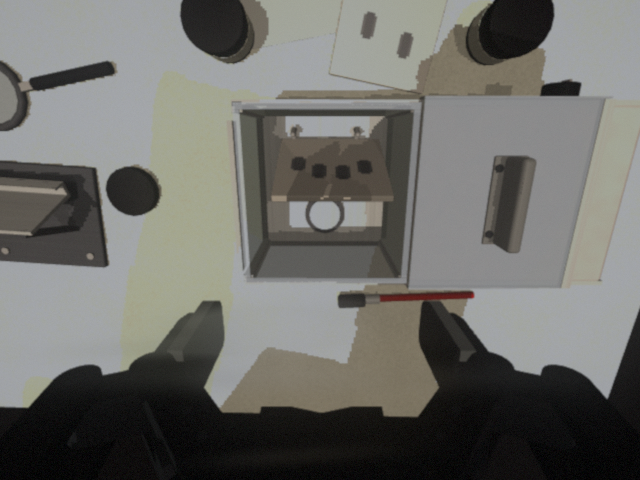

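The wrist view shows the tile from (270,137) to (392,203), leaning towards the robot, with the well quite clear. I'll fit its plane and edges.

```bash
cat > i.py <<'E'
import numpy as np,cv2
np.set_printoptions(precision=4,suppress=True)
for c,k in (("wrist",70),("scene",72)):
    W=np.load(f"pics/W4_{c}.npy"); P=W[cv2.erode(np.load(f"pics/m4_{c}_{k}.npy").astype(np.uint8),np.ones((2,2)))>0]
    c0=np.array([.616,-.124,.08]);n=np.array([np.cos(.45),0,np.sin(.45)])
    for it in range(6):
        r=(P-c0)@n; Q=P[abs(r)<.005]; c0=Q.mean(0); n=np.linalg.svd(Q-c0,full_matrices=False)[2][2]; n*=np.sign(n[0])
    yaw=np.arctan2(n[1],n[0]); ya=np.array([-np.sin(yaw),np.cos(yaw),0]); za=np.cross(n,ya)
    a=(Q-c0)@ya; b=(Q-c0)@za
    print(c,len(Q),'tilt',np.arcsin(n[2]),'yaw',yaw,'a',np.percentile(a,[.5,99.5]),'b',np.percentile(b,[.5,99.5]))
    rc=cv2.minAreaRect(np.stack([a,b],1).astype(np.float32)*1000); print(rc)
    top=c0+n*-.003+za*np.percentile(b,99.7)+ya*np.percentile(a,[.5,99.5]).mean(); print('top mid(midplane)',top)
    cen=top-za*.05; print('center',cen)
E
python3 i.py
```

```text
wrist 6717 tilt 0.4613624893924816 yaw 0.027702691290815228 a [-0.0489  0.049 ] b [-0.0576  0.04  ]
((-0.11733245849609375, -9.211124420166016), (99.70905303955078, 101.11272430419922), 0.10158540308475494)
top mid(midplane) [ 0.5965 -0.125   0.1171]
center [ 0.6188 -0.1244  0.0723]
scene 1249 tilt 0.4581241056016937 yaw 0.029422261313299357 a [-0.047   0.0513] b [-0.0554  0.0428]
((1.2286911010742188, -7.36785888671875), (102.18955993652344, 100.43376922607422), 88.970947265625)
top mid(midplane) [ 0.5944 -0.1234  0.1182]
center [ 0.6165 -0.1228  0.0733]
```

```bash
cat >> h.py <<'E'
from scipy.spatial.transform import Rotation as Ro
def frame(yaw,tilt=.45):
    return (Ro.from_euler('z',yaw)*Ro.from_euler('y',-tilt)).as_matrix().T  # rows x,y,z
def trot(yaw,tilt=.45):
    x,y,z=frame(yaw,tilt); return Ro.from_matrix(np.stack([y,x,-z],1)).as_euler('xyz').tolist()
E
cat > j.py <<'E'
from h import *
np.set_printoptions(precision=4,suppress=True)
Y=.028; o=trot(Y); za=frame(Y)[2]; top=np.array([.596,-.1247,.1172])
T=top+za*.041
manip.goto((T+za*.10).tolist(),o); print(manip.get_time_s(),manip.get_joints())
p,d=manip.read_camera("wrist"); cv2.imwrite("pics/5_wrist.png",p[:,:,::-1])
p,d=manip.read_camera("side"); cv2.imwrite("pics/5_side.png",p[:,:,::-1])
E
python3 j.py
```

```text
10.125 [-0.298  -0.0184 -0.6702  0.4894  0.1395  1.2763]
```

View pics/5_wrist.png

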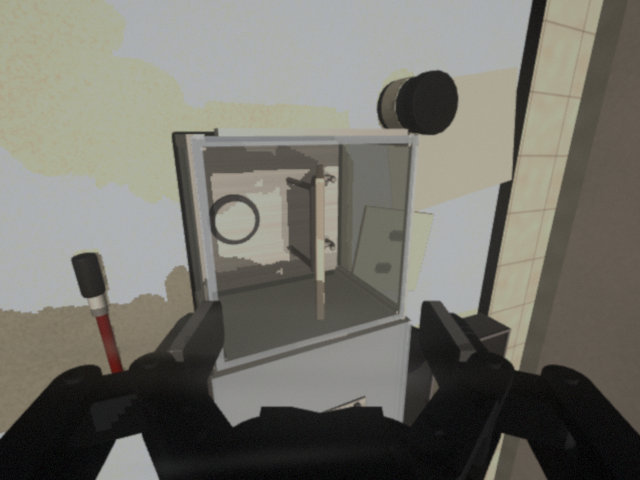

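View pics/5_side.png

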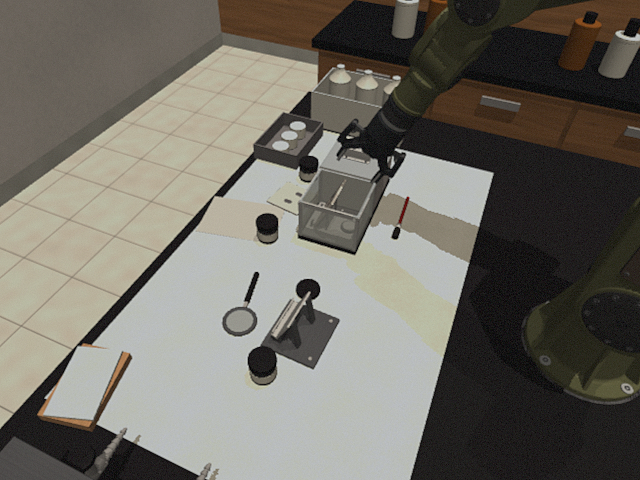

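The tile is edge-on at column 320, centred between the fingers. Descending to grip.

```bash
cat > k.py <<'E'
from h import *
np.set_printoptions(precision=4,suppress=True)
Y=.028; o=trot(Y); za=frame(Y)[2]; top=np.array([.596,-.1247,.1172])
T=top+za*.041
print(manip.move_l(T.tolist(),o,rate=.1,until_force=8), manip.get_force())
manip.gripper_close(40); print('op',manip.get_opening(),manip.get_force())
if manip.get_opening()>.003:
    manip.move_l((T+za*.02).tolist(),o,rate=.05); print(manip.get_opening(),manip.get_force())
    manip.move_l((T+za*.15).tolist(),o,rate=.12); print(manip.get_opening(),manip.get_force(),manip.get_ee_pos())
for c in ("wrist","scene"):
    p,d=manip.read_camera(c); cv2.imwrite(f"pics/6_{c}.png",p[:,:,::-1])
print(manip.get_time_s())
E
python3 k.py
```

```text
True [-6.5221 -0.638  13.2102]
op 0.005435023231606936 [ 3.0397  0.6637 -0.2775]
0.005066474877582736 [-0.3629 -0.4649 -1.6281]
0.004910832608639501 [-1.1283  0.4099 -2.1006] [ 0.5127 -0.1269  0.2884]
13.4083
```

View pics/6_wrist.png

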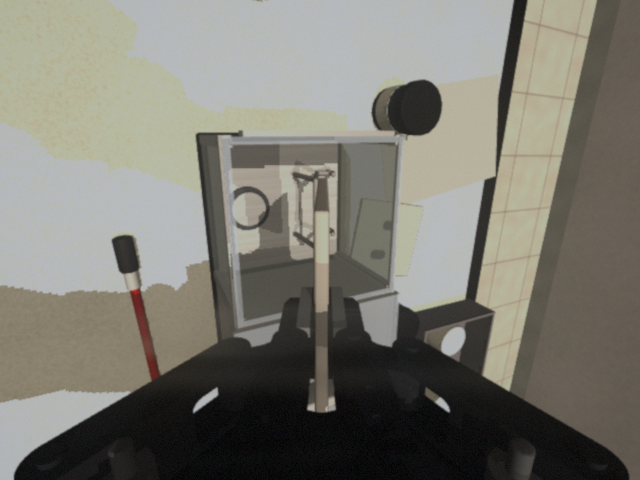

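View pics/6_scene.png

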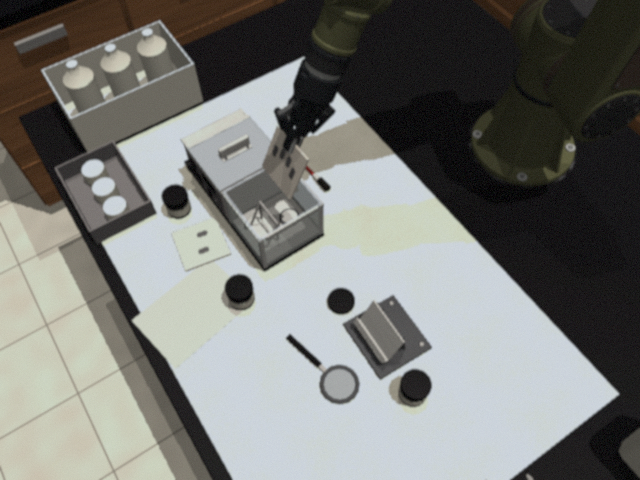

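The tile is gripped (opening about 5 mm, weight about 2 N) and lifted clear. The descent stopped early on light contact, so I'll measure the actual tile-in-hand offset above the easel before placing it.

```bash
cat > l.py <<'E'
from h import *
np.set_printoptions(precision=4,suppress=True)
Y=-.02; o=trot(Y); x,y,z=frame(Y); O=np.array([.580,.207,.030])
T=O+z*(.141+.09)
manip.goto(T.tolist(),o); manip.pause(.2)
p0=np.array(manip.get_ee_pos()); R=Ro.from_euler('xyz',manip.get_tool_rot()).as_matrix()
print('tool',p0,R.T, manip.get_time_s())
for c in ("scene","wrist"):
    p,d=manip.read_camera(c); cv2.imwrite(f"pics/7_{c}.png",p[:,:,::-1]); W=cloud(c,d); np.save(f"pics/W7_{c}.npy",W)
    for r in manip.regions_of("tile_center",c)[:3]:
        m=r['pixels']&(d>0); print(c,round(r['conf'],2),np.array(r['extent']).astype(int),m.sum())
        P=W[m]; L=(P-p0)@np.stack([x,y,-z],1); 
        k=abs(L[:,0])<.012
        if k.sum()<200: continue
        L=L[k]; print('in hand: normal',np.percentile(L[:,0],[5,50,95]),'y',np.percentile(L[:,1],[1,99]),'depth',np.percentile(L[:,2],[1,99]))
        print(cv2.minAreaRect((L[:,1:]*1000).astype(np.float32)))
        A=np.c_[L[:,1:],np.ones(len(L))]; print('plane',np.linalg.lstsq(A,L[:,0],rcond=None)[0])
E
python3 l.py
```

```text
tool [0.48   0.2081 0.2382] [[ 0.0219  0.9998  0.0001]
 [ 0.9001 -0.0197  0.4352]
 [ 0.4351 -0.0094 -0.9003]] 14.8917
scene 0.67 [375 260 435 337] 2270
in hand: normal [0.0009 0.0034 0.0056] y [-0.0489  0.0493] depth [0.0526 0.1509]
((-0.11641311645507812, 102.84506225585938), (101.01891326904297, 104.11785888671875), 0.7683224678039551)
plane [0.0018 0.0123 0.0021]
wrist 0.63 [314 178 330 410] 3356
in hand: normal [-0.0017  0.0011  0.0037] y [-0.0405  0.0511] depth [0.0454 0.1933]
((5.056964874267578, 116.07484436035156), (234.17608642578125, 93.85466003417969), 89.25697326660156)
plane [-0.004   0.0219 -0.0003]
```

View pics/7_scene.png

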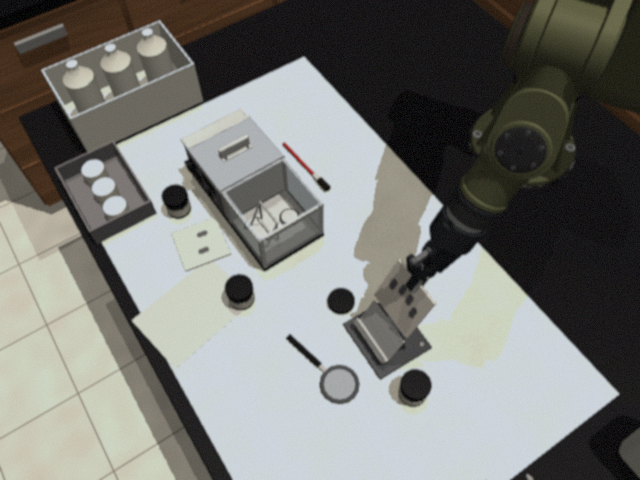

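View pics/7_wrist.png

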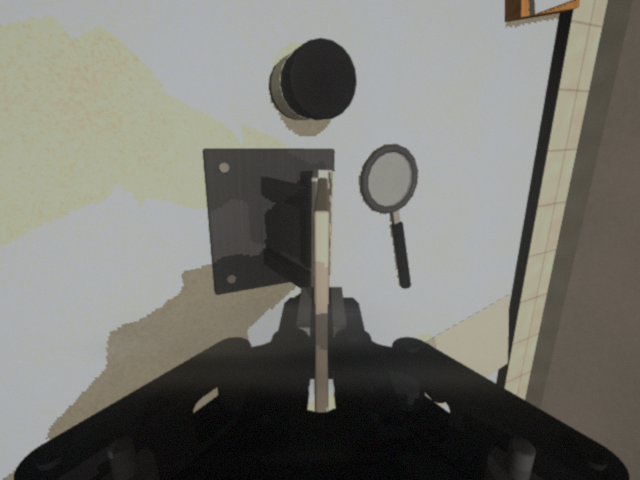

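```bash
cat > n.py <<'E'
import numpy as np,cv2
np.set_printoptions(precision=4,suppress=True)
W=np.load("pics/W7_wrist.npy"); P=W.reshape(-1,3)
# base far-left edge: depth-based colour mask
img=cv2.imread("pics/7_wrist.png"); g=cv2.cvtColor(img,cv2.COLOR_BGR2GRAY)
m=(g<110)&(W[:,:,2]>.002)&(W[:,:,2]<.014)&(W[:,:,1]>.13)&(W[:,:,1]<.29)&(W[:,:,0]>.5)&(W[:,:,0]<.66)
B=W[m]; print(len(B),cv2.minAreaRect((B[:,:2]*1000).astype(np.float32)))
# -x edge of base : per y-bin min x
for lo in np.arange(.15,.275,.02):
    s=B[(B[:,1]>=lo)&(B[:,1]<lo+.02)]
    if len(s)>20: print(round(lo+.01,3),np.percentile(s[:,0],[1,99]))
R=P[(P[:,2]>.03)&(P[:,2]<.088)&(P[:,1]>.15)&(P[:,1]<.27)&(P[:,0]>.52)&(P[:,0]<.6)]
print(len(R))
for z0 in np.arange(.03,.09,.01):
    for y0 in (.16,.2,.23,.245):
        s=R[(R[:,2]>=z0)&(R[:,2]<z0+.01)&(R[:,1]>=y0)&(R[:,1]<y0+.02)]
        if len(s)>10: print(round(z0,3),y0,len(s),np.percentile(s[:,0],[5,50,95]))
i=img[140:320,190:350]; cv2.imwrite("pics/8.png",cv2.resize(i,None,fx=3.3,fy=3.3,interpolation=2))
E
python3 n.py
```

```text
10175 ((579.473388671875, 207.71099853515625), (130.3032684326172, 159.8496551513672), 89.4454574584961)
0.16 [0.5005 0.5774]
0.18 [0.5006 0.5692]
0.2 [0.5007 0.6572]
0.22 [0.5006 0.6533]
0.24 [0.5005 0.6454]
0.26 [0.5013 0.6564]
0.28 [0.5008 0.5887]
2476
0.03 0.16 80 [0.5352 0.5362 0.5852]
0.03 0.2 30 [0.5871 0.589  0.5894]
0.03 0.23 229 [0.538  0.54   0.5904]
0.03 0.245 136 [0.5386 0.587  0.5908]
0.04 0.16 144 [0.537  0.5387 0.5855]
0.04 0.2 64 [0.5851 0.5863 0.5878]
0.04 0.23 211 [0.5397 0.5413 0.5882]
0.04 0.245 89 [0.5403 0.5703 0.5891]
0.05 0.16 87 [0.5389 0.5398 0.5408]
0.05 0.23 152 [0.5414 0.5425 0.5447]
0.05 0.245 50 [0.5416 0.543  0.566 ]
0.06 0.16 101 [0.5406 0.5416 0.5425]
0.06 0.23 166 [0.5432 0.5443 0.5464]
0.06 0.245 53 [0.5435 0.5449 0.5601]
0.07 0.16 118 [0.5423 0.5435 0.5479]
0.07 0.23 225 [0.545  0.5465 0.5504]
0.07 0.245 74 [0.5454 0.5472 0.5566]
0.08 0.16 47 [0.5443 0.5475 0.5491]
0.08 0.2 48 [0.549  0.5497 0.5504]
0.08 0.23 154 [0.5468 0.5507 0.5531]
0.08 0.245 91 [0.5483 0.5522 0.554 ]
```

View pics/8.png

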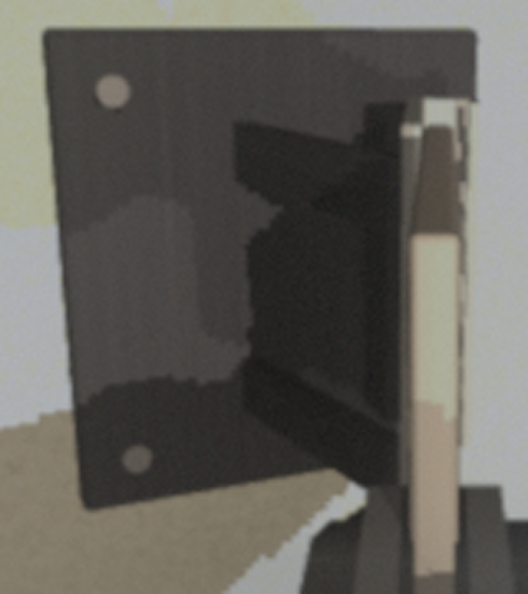

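```bash
cat > q.py <<'E'
import numpy as np,cv2
np.set_printoptions(precision=4,suppress=True)
for c,pic,wf in (("scene","0_scene","W_scene"),("side","0_side","W_side"),("wrist","7_wrist","W7_wrist"),("wrist1","2_wrist","W_wrist1")):
    W=np.load(f"pics/{wf}.npy"); g=cv2.cvtColor(cv2.imread(f"pics/{pic}.png"),cv2.COLOR_BGR2GRAY)
    m=((g<120)&(W[:,:,2]>-.004)&(W[:,:,2]<.016)&(W[:,:,0]>.47)&(W[:,:,0]<.66)&(W[:,:,1]>.12)&(W[:,:,1]<.30)).astype(np.uint8)
    m=cv2.morphologyEx(m,cv2.MORPH_OPEN,np.ones((3,3))); n,l,s,_=cv2.connectedComponentsWithStats(m); k=1+s[1:,4].argmax(); B=W[l==k]
    r=cv2.minAreaRect((B[:,:2]*1000).astype(np.float32)); print(c,s[k,4],r)
    out=[]
    for ax in (0,1):
        for hi in (0,1):
            pts=[]
            o=1-ax; lo,h=np.percentile(B[:,o],[8,92])
            for b in np.linspace(lo,h,15):
                q=B[abs(B[:,o]-b)<.004]
                if len(q)>5: pts.append((b,np.percentile(q[:,ax],98 if hi else 2)))
            pts=np.array(pts); f=np.polyfit(pts[:,0],pts[:,1],1); res=np.std(pts[:,1]-np.polyval(f,pts[:,0]))
            out.append((ax,hi,f[0]*(-1 if ax==0 else 1),np.polyval(f,(lo+h)/2),res))
    for t in out: print('  axis%d hi%d yaw %.4f at %.4f res %.4f'%t)
E
python3 q.py
```

```text
scene 2242 ((546.74462890625, 207.8125762939453), (129.23736572265625, 119.28469848632812), 87.93279266357422)
  axis0 hi0 yaw -0.0516 at 0.4896 res 0.0006
  axis0 hi1 yaw -0.0283 at 0.6050 res 0.0006
  axis1 hi0 yaw 0.2682 at 0.1951 res 0.0470
  axis1 hi1 yaw -0.0344 at 0.2701 res 0.0008
side 2186 ((542.2656860351562, 205.1353759765625), (138.07794189453125, 119.39453887939453), 87.78062438964844)
  axis0 hi0 yaw -0.0440 at 0.4841 res 0.0003
  axis0 hi1 yaw -0.3817 at 0.5730 res 0.0112
  axis1 hi0 yaw 0.4292 at 0.1558 res 0.0141
  axis1 hi1 yaw -0.0337 at 0.2721 res 0.0004
wrist 12453 ((544.8601684570312, 201.65951538085938), (141.43780517578125, 118.843505859375), 87.18516540527344)
  axis0 hi0 yaw -0.0457 at 0.4870 res 0.0002
  axis0 hi1 yaw -0.2307 at 0.5720 res 0.0160
  axis1 hi0 yaw 0.0759 at 0.1465 res 0.0072
  axis1 hi1 yaw -0.0266 at 0.2710 res 0.0002
wrist1 6333 ((543.8919067382812, 186.77000427246094), (93.15116882324219, 125.16752624511719), 87.26918029785156)
  axis0 hi0 yaw 0.0046 at 0.4880 res 0.0007
  axis0 hi1 yaw 0.0248 at 0.6038 res 0.0031
  axis1 hi0 yaw -0.0443 at 0.1412 res 0.0001
  axis1 hi1 yaw -0.4935 at 0.1975 res 0.0144
```

The easel yaw comes out near -0.038 from several edges. The tile's lower edge is 151.5 mm ahead of the TCP. I'll lower it about 2.5 mm forward, in the middle of the slot, then press back lightly.

```bash
cat > r.py <<'E'
from h import *
np.set_printoptions(precision=4,suppress=True)
Y=-.038; o=trot(Y); x,y,z=frame(Y); O=np.array([.580,.207,.030])
B=O+z*.1515+x*.0025
manip.move_l((B+z*.025).tolist(),o,rate=.08)
p,d=manip.read_camera("scene"); cv2.imwrite("pics/9_scene.png",p[240:400,320:480,::-1].repeat(3,0).repeat(3,1))
p,d=manip.read_camera("side"); cv2.imwrite("pics/9_side.png",p[230:390,230:390,::-1].repeat(3,0).repeat(3,1))
print(manip.get_force()); 
r=manip.move_l((B-z*.007).tolist(),o,rate=.025,until_force=5)
e=np.array(manip.get_ee_pos()); print(r,e,'xyz rel B',np.array([x,y,z])@(e-B),'F',np.array([x,y,z])@manip.get_force(),manip.get_opening(),manip.get_time_s())
p,d=manip.read_camera("side"); cv2.imwrite("pics/10_side.png",p[230:390,230:390,::-1].repeat(3,0).repeat(3,1))
E
python3 r.py
```

```text
[ 0.1539 -0.5621 -0.7666]
True [0.5165 0.2094 0.1682] xyz rel B [0.0004 0.     0.0006] F [ 1.05   -0.0653  3.8355] 0.0048513799226350815 16.95
```

View pics/9_side.png

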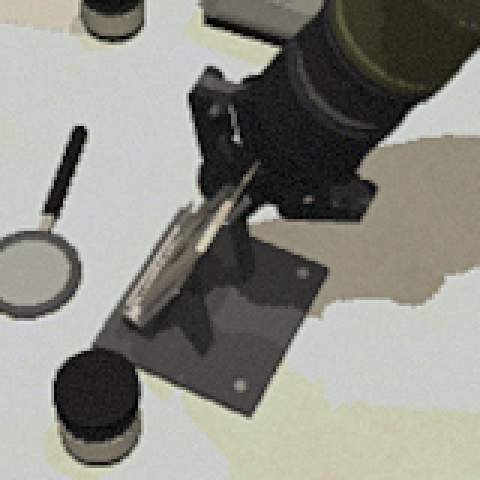

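View pics/10_side.png

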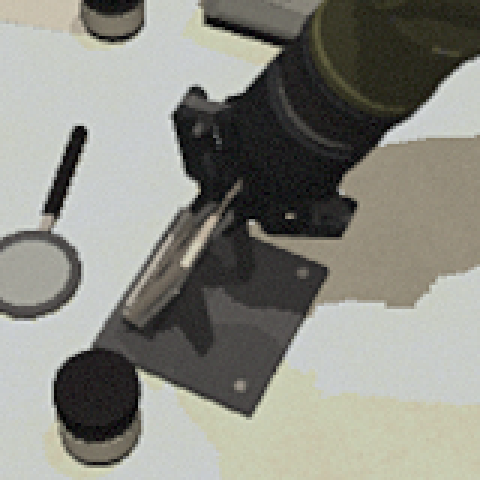

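Contact came within 1 mm of the predicted ledge height (the lip would be 10 mm higher), and the side view shows the lower edge behind the lip. Next: press back lightly and release.

```bash
cat > s.py <<'E'
from h import *
np.set_printoptions(precision=4,suppress=True)
Y=-.038; o=trot(Y); F=frame(Y); x,y,z=F; O=np.array([.580,.207,.030])
e0=np.array(manip.get_ee_pos())
r=manip.move_l((e0-x*.009).tolist(),None,rate=.015,until_force=5)
e=np.array(manip.get_ee_pos()); print(r,F@(e-e0),'F',F@manip.get_force(),manip.get_opening())
p0=e
p,d=manip.read_camera("scene"); W=cloud("scene",d); cv2.imwrite("pics/11_scene.png",p[240:400,320:480,::-1].repeat(3,0).repeat(3,1))
for r in manip.regions_of("tile_center","scene")[:2]:
    m=r['pixels']&(d>0); L=(W[m]-O)@F.T; k=abs(L[:,0])<.02; 
    if k.sum()<200: continue
    L=L[k]; print(round(r['conf'],2),k.sum(),'x',np.percentile(L[:,0],[5,50,95]),'y',np.percentile(L[:,1],[1,99]),'z',np.percentile(L[:,2],[1,99])); print(np.linalg.lstsq(np.c_[L[:,1:],np.ones(len(L))],L[:,0],rcond=None)[0])
print(manip.get_time_s())
E
python3 s.py
```

```text
True [-0.0032  0.      0.    ] F [ 1.557  -0.2378 -0.132 ] 0.0050479870159524836
0.59 1855 x [0.0005 0.003  0.0052] y [-0.048  0.049] z [0.0044 0.1004]
[ 0.0023 -0.0048  0.0032]
17.4333
```

View pics/11_scene.png

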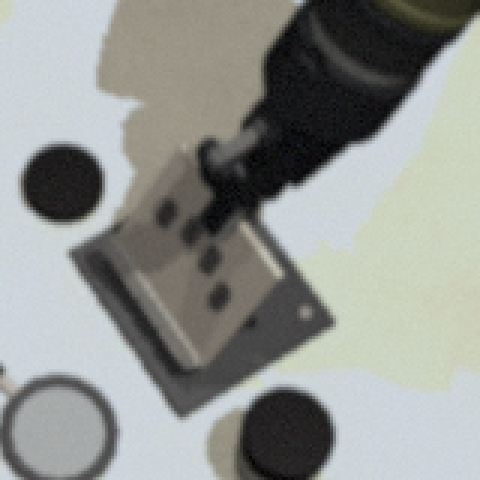

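The tile face sits at x = +3 mm, so its centre is at 0. Its y offset is +0.5 mm and its top is at z = 100 mm, with the plane flat to 0.005 rad. Releasing and retreating.

```bash
cat > t.py <<'E'
from h import *
np.set_printoptions(precision=4,suppress=True)
Y=-.038; o=trot(Y); F=frame(Y); x,y,z=F; O=np.array([.580,.207,.030])
manip.gripper_open(); manip.pause(.2); e=np.array(manip.get_ee_pos())
print(manip.get_force())
manip.move_l((e+z*.10).tolist(),None,rate=.12); manip.pause(.2)
for c in ("scene","side"):
    p,d=manip.read_camera(c); W=cloud(c,d); cv2.imwrite(f"pics/12_{c}.png",p[:,:,::-1])
    for r in manip.regions_of("tile_center",c)[:2]:
        m=r['pixels']&(d>0); L=(W[m]-O)@F.T; k=abs(L[:,0])<.02
        if k.sum()<200: continue
        L=L[k]; print(c,round(r['conf'],2),k.sum(),'x',np.percentile(L[:,0],[5,50,95]),'y',np.percentile(L[:,1],[1,99]),'z',np.percentile(L[:,2],[1,99])); print(np.linalg.lstsq(np.c_[L[:,1:],np.ones(len(L))],L[:,0],rcond=None)[0])
print(manip.get_time_s())
E
python3 t.py
```

```text
[-0.7974 -0.5018 -0.2641]
scene 0.59 2116 x [-0.      0.0029  0.0053] y [-0.0487  0.0493] z [0.0037 0.1002]
[ 0.002  -0.0117  0.0035]
scene 0.31 274 x [0.0087 0.0114 0.0134] y [-0.048   0.0452] z [-0.0093  0.011 ]
[-0.0029  0.1586  0.0106]
side 0.75 470 x [-0.004   0.0013  0.0019] y [-0.0682  0.0516] z [-0.0072  0.103 ]
[ 0.0182 -0.0045  0.    ]
19.7667
```

View pics/12_scene.png

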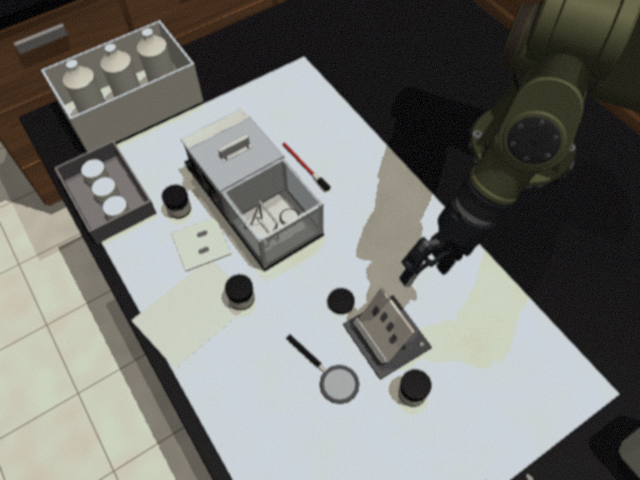

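The tile stands flat on the easel (scene view around 388,325), the cover is still open, and the bystanders haven't moved. Now I'll shut the cover.

```bash
cat > u.py <<'E'
from h import *
np.set_printoptions(precision=4,suppress=True)
Y=.029;o=[np.pi,0,Y]
e=np.array(manip.get_ee_pos()); manip.move_l([e[0],e[1],.33],None,rate=.25)
H=np.array([.6011,-.2596])
manip.goto([*H,.30],o)
p,d=manip.read_camera("wrist"); W=cloud("wrist",d).reshape(-1,3); cv2.imwrite("pics/13_wrist.png",p[:,:,::-1])
h=W[(W[:,2]>.145)&(W[:,2]<.158)&(W[:,0]>.54)&(W[:,0]<.66)&(W[:,1]>-.30)&(W[:,1]<-.22)]
print('handle',len(h),h.mean(0),cv2.minAreaRect((h[:,:2]*1000).astype(np.float32)))
print(manip.move_l([*H,.212],o,rate=.12,until_force=8))
manip.gripper_close(30); print('op',manip.get_opening())
s=np.array([-np.sin(Y),np.cos(Y),0]); p0=np.array(manip.get_ee_pos())
r=manip.move_l((p0+s*.155).tolist(),None,rate=.06,until_force=14)
p=np.array(manip.get_ee_pos()); print(r,p0,p,(p-p0)@s,manip.get_force(),manip.get_opening(),manip.get_time_s())
E
python3 u.py
```

```text
handle 1368 [ 0.6039 -0.2585  0.1512] ((601.8156127929688, -258.751220703125), (69.04698181152344, 9.681962013244629), 1.5371233224868774)
False
op 0.008919224671306623
True [ 0.6011 -0.2593  0.2122] [ 0.5971 -0.119   0.2122] 0.14037426028637515 [-0.3019  0.0523  3.4919] 0.008962314784981931 25.65
```

The cover travelled 140.4 mm to its stop, which is the full range. Next: release, retreat and verify.

```bash
cat > v.py <<'E'
from h import *
np.set_printoptions(precision=4,suppress=True)
manip.gripper_open(); e=np.array(manip.get_ee_pos()); manip.move_l([e[0],e[1],.27],None,rate=.15)
p,d=manip.read_camera("wrist"); W=cloud("wrist",d).reshape(-1,3); cv2.imwrite("pics/14_wrist.png",p[:,:,::-1])
h=W[(W[:,2]>.145)&(W[:,2]<.158)&(W[:,0]>.54)&(W[:,0]<.66)&(W[:,1]>-.16)&(W[:,1]<-.08)]
print('handle',cv2.minAreaRect((h[:,:2]*1000).astype(np.float32)))
manip.move_l([.50,-.25,.32],None,rate=.2); manip.pause(.3)
F=frame(-.038); O=np.array([.580,.207,.030])
p,d=manip.read_camera("scene"); W=cloud("scene",d); cv2.imwrite("pics/14_scene.png",p[:,:,::-1])
r=manip.regions_of("tile_center","scene")[0]; L=(W[r['pixels']&(d>0)]-O)@F.T
print(r['conf'],np.median(L,0),np.percentile(L,[1,99],axis=0))
p,d=manip.read_camera("side"); cv2.imwrite("pics/14_side.png",p[:,:,::-1]); print(manip.get_force(),manip.get_time_s())
E
python3 v.py
```

```text
handle ((596.7568359375, -118.5342788696289), (69.85493469238281, 9.945005416870117), 1.9660543203353882)
0.71 [0.0029 0.0022 0.0538] [[-0.0013 -0.049   0.0029]
 [ 0.0066  0.049   0.0998]]
[ 0.3078 -0.4043 -0.2452] 28.4083
```

View pics/14_scene.png

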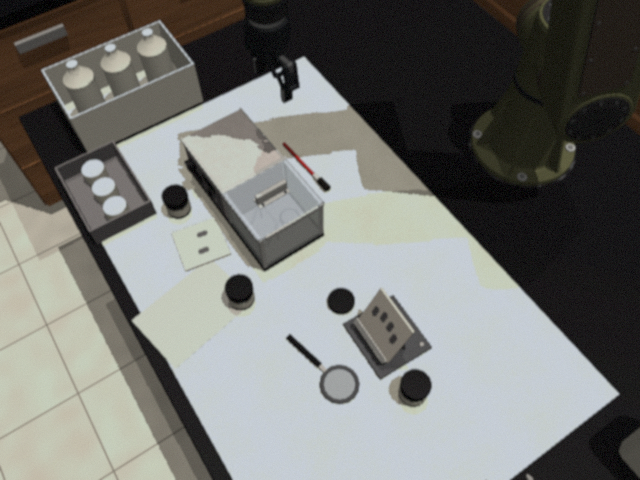

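View pics/14_wrist.png

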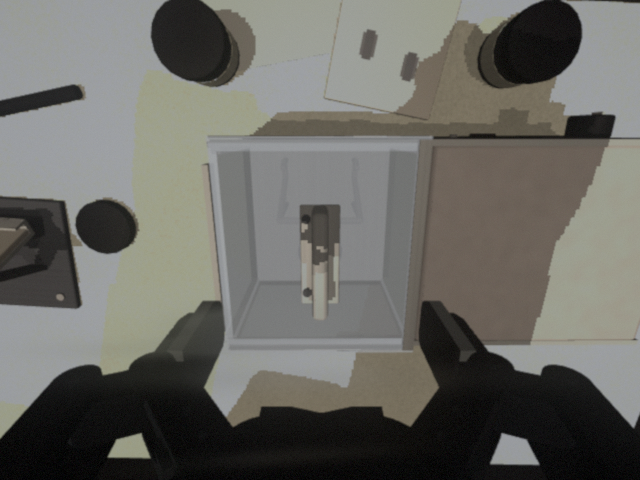

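The cover is shut: the handle moved 140.2 mm by camera and 140.4 mm by arm between the two stops. The tile stands on the easel and the bystanders haven't moved. Handing in.

```bash
python3 -c "
from bench import manip
print(manip.close_job(), manip.get_time_s())"
```

```text
the job is handed in; nothing more can be done
the job is handed in; nothing more can be done
```

I slid the cover open, lifted the tile off the rack, stood it in the middle of the easel and slid the cover shut again. The job was handed in just after 28.4 s on the robot's clock, and no verdict was reported.

- **Tile:** the last scene-camera check put its face 2.9 mm in front of the rest's origin plane, so its centre is at about 0. Its edges were at y ±49 mm and its top at 99.8 mm up the rest, so it stands centred with its lower edge on the ledge. After release the plane fitted flat to about 0.012 rad. A side-camera reading at that moment differed by 1 to 2 mm, with stray edge points.
- **Cover:** it travelled 140.4 mm by the arm and 140.2 mm by the camera between the two stops, which is the full range, so it is shut.
- **Bystanders:** none had visibly moved in the final pictures. I compared these by eye and did not measure them again.
- **Unexpected:** the descent onto the tile stopped about 10 mm early on a light contact of roughly 13 N. The tile was therefore gripped nearer its top edge, and I re-measured it in the hand before placing it. I did not find out what was touched.

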